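Clear the packing guide and clamp its stop leg at the length mark

ROBOT

A 6-joint arm with a two-finger parallel gripper is mounted at the origin on the work surface. World frame = base frame: x ahead of the robot, y to its left, z up, the work surface at z = 0. Lengths are in m, angles in rad, forces in N, time in s.
With the tool pointing down it reaches from about 0.425 to 0.95 m from the base axis. Payload 3.5 kg.
Tool frame: the origin (TCP) lies midway between the tips of the shut fingers; the grasp point (between the pads) lies 19 mm behind it; z points along the fingers, y is the line along which they close (so a half turn about z gives the same grasp; the last joint's range is limited). The gripper opens to 85 mm and grips with 20 to 120 N. Pads are 22 mm wide; open, the fingers measure 114 mm over their backs; the gripper's body (76 mm by 85 mm) begins 54 mm behind the grasp point. The pads swing forward as they close: fully open they stand 13 mm farther back than shut.
Start: joints at [-1.275, 0.286, 1.577, -0, 1.279, -0.15], TCP at [0.291, -0.609, 0.231] pointing down, gripper open.
Joint ranges: [-2.77, 2.77], [-0.9, 2.22], [0.21, 2.48], [-1.53, 4.67], [0.24, 2.81], [-2.84, 2.84]. Speed limits (rad/s): [2.79, 2.79, 3.14, 3.14, 3.14, 3.14].

INTERFACE

Orientations are given as a unit quaternion [x, y, z, w].
In Python, from plant import ctrl, cams, order gives the robot as it stands.
- The arm moves only by the tool move_arm, never from a script. Its argument "plan" is one flat list of numbers, 7 for each row, row after row: the shift along the world's x, y, z in mm, then the turn, a rotation vector about the world's x, y, z in degrees, then the finger opening in mm, from 0 to 85.4. A call has 1 to 12 rows; each row shifts and turns the commanded pose from where the row before left it; what a row does not reach is not made up. A row lasts 1/10 s, in which the tool goes at most 50 mm and 8.59 degrees, less where a joint would pass 70% of its speed; a pose out of reach is approached as far as the arm can. A call is refused whole if a number of a shift passes 50 or a number of a turn 8.59, either way. A call with a gripper value outside its range is refused whole. The fingers move at their own pace and stop on an object; "newtons" is the grip in N (left out, the last holds). Time passes only in rows, so rows that do not move let the fingers close. It gives the time, the measured TCP pose, the force, the opening and the grip force at its end, in the units of the state.
- ctrl.get_state(): the state, without advancing time (a new reading comes with each control period).
- cams.read_camera(name): name is "scene" or "side" or "wrist"; returns a dict with "color" (400x640x3 uint8, red, green, blue), "fov_y" (degrees; the focal length in pixels is half the picture's height over the tangent of half this angle, whatever the lens; pixels are square), "cx", "cy" (the principal point, pixels), "k1" (the pictures are not rectified: a ray, as slopes to the right and down, at radius r is drawn at 1 + k1 r^2 times it, then the intrinsics apply), "origin" and "orientation" of the camera in the world; the wrist camera has in their place "T_tool_cam" (4x4, takes a point from camera to tool coordinates, whose origin is the TCP and whose axes are the flange's). Camera axes: x right, y up, looking along -z (the intrinsics and any distortion apply to the point x, -y, -z); pixel columns grow to the right and rows downward; lengths in m; the calibration is good to about 2 mm. A picture is of the moment at which its call begins: read the wrist's pose just before it. There is no depth.
- order.sign_off(): hands the job in; it is judged then, once.
The state is a dict: "time": time; "qpos": joint angles; "dq": joint speeds; "joint_efforts": joint torques, N m; "eef_pos": TCP position; "tcp_rot": TCP orientation; "contact_force": force on the tool from outside, world axes, zero at the start; "wrist_torque": the same for the moment, N m; "opening": opening from 0.0 (shut) to 1.0 (fully open); "finger_force": force on a finger pad.
Only numpy, scipy, OpenCV 4.12 (cv2) and the standard library are available. Lean on these libraries where they do the work, as an engineer would, in place of code of your own. Each camera call takes 0.05 s, during which the arm holds its last target. There are 200 camera calls.

TASK

Clear the packing guide: set each of the two stray biscuits down (do not drop it) on the floor of the carton that already holds its own kind. Then grip the lever handle of the sliding stop leg, slide the leg until its pointer is level with the white length mark, and swing the cam lever fully closed while you keep the leg on the mark. Finish while still gripping the handle, leg on the mark and lever held closed, and leave the tape roll, mug and brush where they are.

Things in the scene. Friction and masses are not known exactly. Their poses are not given: they have to be found in the camera images.
- guide: Packing guide, fixed: grey metal bed plate with a steel rail. Origin on the table under the rail's centre line, mid length; y along the rail, x across it, away from the robot and the bed, z up. Plate 6 mm thick, x -155 to +45 mm, y -180 to +180 mm; rail 30 mm wide, top 30 mm above the table. The bed is x -155 to -15 mm
- leg: Grey carriage 46 x 50 mm, top 52 mm high, sliding on the rail (guide y -140 to +140 mm, 3 N friction, stays where left), with the stop leg: an upright plate 8 mm thick, 50 mm high, over the bed to x -133 mm. Origin on the table under the carriage centre, axes as the guide's. Starts near the guide's -y end; the mark lies towards +y. Carries the cam lever
- lever (a joint): Cam lever angle, rad: 0 closed (pointing from pivot to guide +y, along the rail), growing to 1.2 as the handle opens towards guide +x; handle at 75 mm x (sin, cos of the angle) from the pivot in guide x, y. Pivot vertical, through the leg's origin. A weak spring (0.17 N m at closed) swings it back to about 1.1 if let go; stops at 0 and 1.2
- lever_handle (a point): Handle: upright round black post, 16 mm diameter, on the end of the dark steel lever, 75 mm from the pivot. The point is at its axis, 114 mm above the table, at the very top of the post; the post is free down to the lever's bar, whose top is 64 mm above the table. Axes turn with the lever
- leg_index (a point): Tip of the black pointer fin, 4 mm wide, on the far (+x) side of the leg's carriage, at the same guide y as the pivot; 35 mm from the pivot in x, 16 mm above the table
- mark: White length mark clip, fixed on the guide's plate beyond the rail: an upright tab 6 mm wide along the guide's y, 10 mm in x, 14 mm high, on a foot 20 mm wide. Origin at the middle of its underside, axes as the guide's. Pointer level with it means the same guide y
- stray_round: Stray round sandwich biscuit, 46 mm diameter, 20 mm thick, 35 g, lying flat on the guide's bed. Origin at the centre of its underside, z up
- stray_finger: Stray finger-shaped sandwich biscuit, 80 mm (its x) by 26 mm (its y), 20 mm thick, 40 g, lying flat on the guide's bed. Origin at the centre of its underside, z up
- carton_round: Open yellow card carton, fixed, that already holds three round biscuits at its +x end. 200 mm (x) by 130 mm (y), 45 mm high, walls and floor 4 mm. Origin on the table under its centre. The floor is free from x -96 to +40 mm; the biscuits beyond are at most 44 mm high
- carton_finger: Open yellow card carton, as the other, that already holds three finger biscuits, lying along its y, at its +x end. Same size, origin and axes. The floor is free from x -96 to +38 mm
- tape_roll: Bystander: card ring 90 mm across, 40 mm high, standing flat. Origin at the centre of its underside
- mug: Bystander: white mug 76 mm across, 85 mm high. Origin at the centre of its underside
- pastry_brush: Bystander: pastry brush 200 mm long, lying flat. Origin at the middle of its underside

How it is judged:
On the way, in this order (a step that is already met when the one before it is completed fails the run):
1. both stray biscuits lie in the carton of their own kind, let go (x of stray_round in the frame of carton_round between -0.092 and 0.032 m and y of stray_round in the frame of carton_round between -0.06 and 0.06 m and z of stray_round in the frame of carton_round below 0.032 m and linear speed of each of stray_round, stray_finger below 0.05 m/s and contact force between the fingers and stray_round below 0.05 N and x of stray_finger in the frame of carton_finger between -0.092 and 0.032 m and y of stray_finger in the frame of carton_finger between -0.06 and 0.06 m and z of stray_finger in the frame of carton_finger below 0.032 m and contact force between the fingers and stray_finger below 0.05 N), for 0.2 s.
2. the leg is held with its pointer at the mark (within 8 mm), the lever still open (y of leg_index in the frame of mark between -0.008 and 0.008 m and value of joint lever above 0.6 rad and contact force between the fingers and leg above 4 N), for 0.1 s.
At the end, for the whole second after the job is handed in: Each stray rests, let go, on the free floor of the carton with its own kind; pointer within 6 mm of the mark along the rail; lever within 0.12 rad of closed; fingers still grip handle or leg (over 4 N), leg still; tape roll, mug, brush moved under 30 mm (all of step 1 and y of leg_index in the frame of mark between -0.006 and 0.006 m and value of joint lever below 0.12 rad and contact force between the fingers and leg above 4 N and linear speed of leg below 0.02 m/s and distance of each of tape_roll, mug, pastry_brush from where it was at the start of the episode below 0.03 m); the arm keeps its last pose, push and grip.
It fails at once if the lever is closed more than two thirds while the leg is over 15 mm off the mark (value of joint lever below 0.4 rad and not (y of leg_index in the frame of mark between -0.015 and 0.015 m)).
It fails at once if a biscuit is dropped from more than about 4 cm ((linear speed of stray_round above 0.9 m/s and contact force between the fingers and stray_round below 0.05 N) or (linear speed of stray_finger above 0.9 m/s and contact force between the fingers and stray_finger below 0.05 N)).
It fails at once if a bystander is disturbed (distance of any of tape_roll, mug, pastry_brush from where it was at the start of the episode above 0.03 m).
It also fails if it takes over 70 s, if anything falls off the work surface, if the arm or the gripper's body presses on something with over 40 N, if the wrist force passes 120 N, or if a joint passes its speed limit or range.

## Working session

There is one attempt and no reset: what is moved stays moved. The work goes in short steps, Python scripts to look and compute and a tool call to move; the robot and the scene stay as the last step left them, time stands still between calls to the robot, and variables do not carry over. Pictures are saved under pics/ and viewed, at most 10 in all, crops included, and the job is handed in when it is done.

Besides the shell and the picture viewer there is one more tool, called by a JSON object that holds its "name" and its "arguments", one argument or row to a line. move_arm: Moves the arm, as the interface text tells. Its arguments: {"type":"object","properties":{"plan":{"type":"array","items":{"type":"number"}},"newtons":{"type":"number"}},"required":["plan"]}

```bash
mkdir -p pics; ls; cat > h.py <<'E'
import numpy as np, cv2
from scipy.spatial.transform import Rotation as R
from plant import ctrl, cams, order
def shot(name,fn=None):
    s=ctrl.get_state(); c=cams.read_camera(name)
    if name=="wrist":
        T=np.eye(4); T[:3,:3]=R.from_quat(s["tcp_rot"]).as_matrix(); T[:3,3]=s["eef_pos"]
        T=T@np.array(c["T_tool_cam"]); c["o"],c["R"]=T[:3,3],T[:3,:3]
    else:
        c["o"]=np.array(c["origin"]); q=np.array(c["orientation"])
        c["R"]=R.from_quat(q).as_matrix() if q.size==4 else q
    c["f"]=200/np.tan(np.radians(c["fov_y"])/2)
    c["K"]=np.array([[c["f"],0,c["cx"]],[0,c["f"],c["cy"]],[0,0,1.]]); c["D"]=np.array([c["k1"],0,0,0.])
    if fn: cv2.imwrite("pics/"+fn,c["color"][:,:,::-1])
    return c
def rays(c,px):
    u=cv2.undistortPoints(np.array(px,float).reshape(-1,1,2),c["K"],c["D"],None,None)[:,0]
    d=np.c_[u[:,0],-u[:,1],-np.ones(len(u))]@c["R"].T
    return d
def onz(c,px,z):
    d=rays(c,px); return c["o"]+d*((z-c["o"][2])/d[:,2])[:,None]
def proj(c,P):
    p=(np.atleast_2d(P)-c["o"])@c["R"]; p=p*[1,-1,-1]
    return cv2.projectPoints(p,np.zeros(3),np.zeros(3),c["K"],c["D"])[0][:,0]
E
python3 - <<'E'
from h import *
for n in("scene","side","wrist"):
    c=shot(n,n+"0.png"); print(n,c["o"],c["fov_y"],c["k1"],c["cx"],c["cy"],c["R"].round(2).tolist())
print(ctrl.get_state())
E
```

```text
pics
scene [ 1.35461319 -0.37391248  0.9173037 ] 45.65802031158216 0.006051788113396766 319.7869614723918 199.64255993749555 [[0.4, -0.63, 0.67], [0.92, 0.28, -0.28], [-0.01, 0.72, 0.69]]
side [ 0.50288466 -1.16356947  0.85629697] 46.260929418977625 -0.14117834995671663 317.78823134288007 199.51216234426823 [[1.0, 0.06, -0.05], [-0.08, 0.55, -0.83], [-0.02, 0.83, 0.56]]
wrist [ 0.3498229  -0.57882825  0.37320788] 67.4339614109787 -0.020651096179245047 312.6547408988506 198.4984650417567 [[0.43, 0.87, 0.23], [-0.9, 0.42, 0.11], [-0.0, -0.26, 0.97]]
{'time': 0.15, 'qpos': array([-1.27498363e+00,  2.87036674e-01,  1.57790152e+00,  1.63808347e-06,
        1.27863582e+00, -1.49983134e-01]), 'dq': array([ 1.74774872e-03, -2.97958743e-03, -4.06279350e-03, -5.76406855e-04,
        5.80965048e-05, -5.57736899e-04]), 'joint_efforts': array([-3.05789235e-04, -4.06608009e+01, -2.93138963e+01, -2.25617791e-04,
        3.98917604e-03, -1.82481494e-05]), 'eef_pos': array([ 0.29092024, -0.60848484,  0.23018234]), 'tcp_rot': array([ 9.75260515e-01,  2.21056432e-01, -7.13893226e-05, -9.88106333e-04]), 'contact_force': array([0.68254885, 0.29630031, 0.18249089]), 'wrist_torque': array([-0.06647926, -0.005422  , -0.02372005]), 'finger_force': 0.0, 'opening': 0.9970812509319653}
```

View pics/scene0.png

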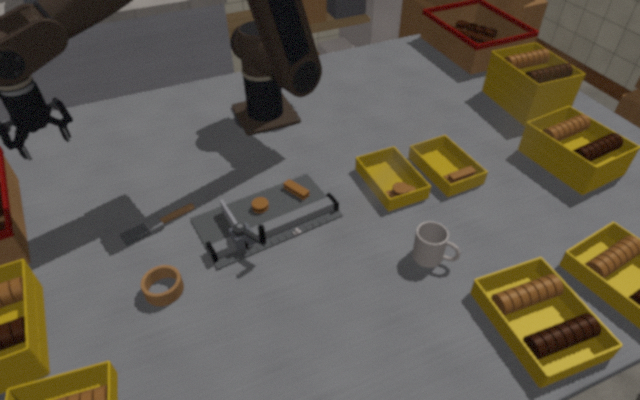

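View pics/side0.png

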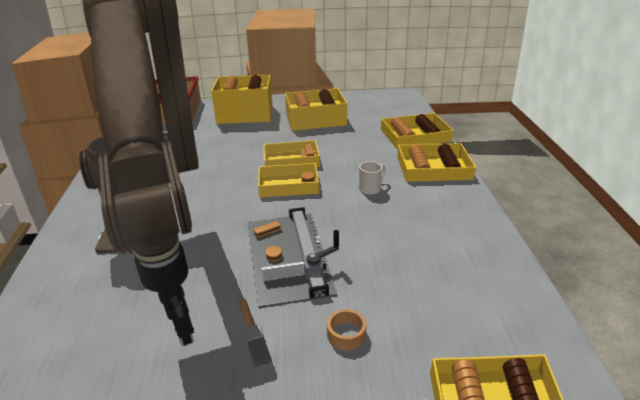

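The scene view shows the finger stray at (296,188), the round stray at (260,205), the mark near (297,231) and the handle post near (262,234). The round carton is at (393,178) and the finger carton at (447,165), with the mug at (432,243). In the side view the strays are at (267,230) and (274,254), and the handle at (336,240). Next I'll measure them with colour masks.

```bash
python3 - <<'E'
from h import *
import sys
for n,roi in(("scene",(185,130,495,275)),("side",(225,130,400,310))):
    c=shot(n); im=c["color"]; x0,y0,x1,y1=roi
    hsv=cv2.cvtColor(im,cv2.COLOR_RGB2HSV)
    for nm,lo,hi,z in(("orange",(5,110,60),(17,255,255),.026),("yellow",(22,150,60),(35,255,255),.045)):
        m=cv2.inRange(hsv,lo,hi); k=np.zeros_like(m);k[y0:y1,x0:x1]=m[y0:y1,x0:x1]
        nn,l,st,ce=cv2.connectedComponentsWithStats(k)
        for i in range(1,nn):
            if st[i,4]>40:
                cn=cv2.findContours((l==i).astype(np.uint8),0,2)[0][0]
                r=cv2.minAreaRect(cn)
                print(n,nm,st[i].tolist(),ce[i].round(1),onz(c,[ce[i]],z)[0].round(3))
                if nm=="yellow":
                    h=cv2.approxPolyDP(cv2.convexHull(cn),4,True)[:,0]; print([(p.tolist(),q.round(3).tolist()) for p,q in zip(h,onz(c,h,z)[:,:2])])
a=cv2.imread("pics/scene0.png")[160:285,180:360]; b=cv2.imread("pics/side0.png")[195:305,235:355]
a=cv2.resize(a,None,fx=4,fy=4,interpolation=2)[:, :]
b=cv2.resize(b,None,fx=4,fy=4,interpolation=2)
cv2.imwrite("pics/sc_crop.png",a);cv2.imwrite("pics/si_crop.png",b)
E
```

```text
scene orange [446, 166, 30, 16, 218] [461.  173.8] [0.558 0.405 0.026]
scene orange [284, 180, 25, 19, 263] [296.  189.1] [ 0.426 -0.053  0.026]
scene orange [388, 183, 27, 13, 188] [399.9 188.8] [0.543 0.212 0.026]
scene orange [252, 197, 16, 16, 209] [259.6 204.6] [ 0.445 -0.165  0.026]
scene yellow [410, 136, 77, 60, 2329] [445.4 164.2] [0.521 0.373 0.045]
[([411, 147], [0.411, 0.325]), ([445, 136], [0.406, 0.45]), ([486, 172], [0.597, 0.457]), ([483, 181], [0.625, 0.426]), ([446, 195], [0.631, 0.3]), ([412, 160], [0.466, 0.295])]
scene yellow [357, 148, 74, 63, 2316] [392.  177.4] [0.51  0.204 0.045]
[([394, 148], [0.395, 0.276]), ([430, 187], [0.587, 0.279]), ([423, 199], [0.62, 0.235]), ([389, 210], [0.619, 0.132]), ([359, 173], [0.455, 0.128]), ([357, 158], [0.393, 0.153])]
side orange [301, 144, 15, 12, 134] [308.  150.5] [0.569 0.41  0.026]
side orange [301, 172, 14, 10, 108] [307.5 176.3] [0.556 0.221 0.026]
side orange [254, 221, 27, 17, 248] [266.9 228.9] [ 0.419 -0.064  0.026]
side orange [266, 246, 16, 16, 198] [273.4 253. ] [ 0.438 -0.175  0.026]
side orange [240, 299, 9, 11, 66] [243.4 304.5] [ 0.365 -0.361  0.026]
side yellow [382, 130, 18, 32, 205] [393.6 139. ] [0.901 0.43  0.045]
[([382, 130], [0.872, 0.515]), ([399, 135], [0.93, 0.462]), ([399, 161], [0.883, 0.257])]
side yellow [259, 141, 60, 56, 2608] [287.1 170.3] [0.487 0.238 0.045]
[([314, 141], [0.595, 0.45]), ([318, 192], [0.582, 0.088]), ([260, 196], [0.397, 0.086]), ([265, 145], [0.407, 0.44])]
```

View pics/sc_crop.png

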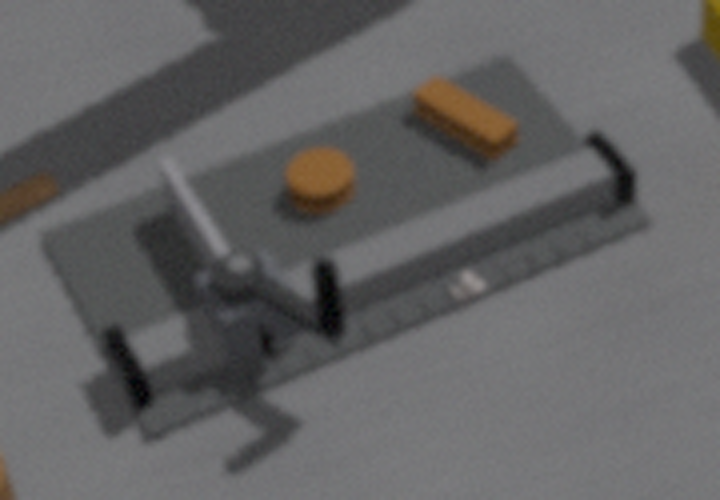

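View pics/si_crop.png

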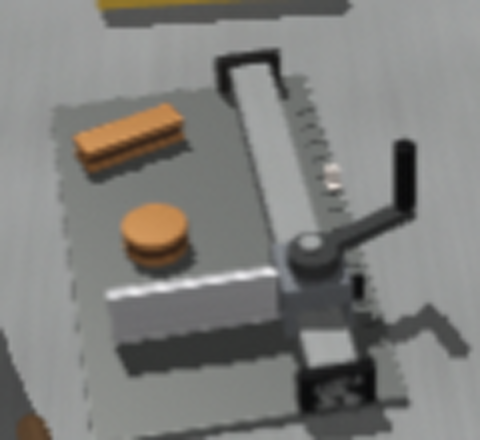

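The crops show the plate corners, mark, post top and pointer clearly, so I'll cast rays to them.

```bash
cat >> h.py <<'E'
def tri(cs,ps):
    A=np.zeros((3,3));b=np.zeros(3)
    for c,p in zip(cs,ps):
        d=rays(c,[p])[0];d/=np.linalg.norm(d);M=np.eye(3)-np.outer(d,d);A+=M;b+=M@c["o"]
    return np.linalg.solve(A,b)
E
python3 - <<'E'
from h import *
a=shot("scene");b=shot("side")
S=lambda x,y:(180+x/4-.375,160+y/4-.375); T=lambda x,y:(235+x/4-.375,195+y/4-.375)
print("plate sc",onz(a,[S(505,57),S(648,220),S(150,438),S(42,235)],.006).round(3).tolist())
print("plate si",onz(b,[T(53,107),T(302,78),T(408,405),T(85,435)],.006).round(3).tolist())
for n,p,q,z in(("mark",S(468,283),T(333,178),.01),("handle top",S(325,264),T(405,143),.114),("pivot",S(240,260),T(312,242),.07),("pointer",S(268,337),T(358,286),.016)):
    print(n,tri([a,b],[p,q]).round(3),onz(a,[p],z)[0].round(3),onz(b,[q],z)[0].round(3))
print("ftop sc",onz(a,[S(433,78),S(517,130),S(497,150),S(416,93)],.026).round(3).tolist())
print("ftop si",onz(b,[T(76,142),T(174,105),T(185,122),T(84,157)],.026).round(3).tolist())
print("rtop",onz(a,[S(321,173)],.026).round(3),onz(b,[T(155,227)],.026).round(3))
# carton side rims
print(onz(b,[(259,181),(320,179),(264,156),(319,154)],.045).round(3).tolist())
E
```

```text
plate sc [[0.355, 0.006, 0.006], [0.551, 0.03, 0.006], [0.596, -0.324, 0.006], [0.399, -0.347, 0.006]]
plate si [[0.358, 0.007, 0.006], [0.551, 0.025, 0.006], [0.595, -0.334, 0.006], [0.393, -0.341, 0.006]]
mark [ 0.564 -0.106  0.012] [ 0.559 -0.103  0.01 ] [ 0.565 -0.107  0.01 ]
handle top [ 0.606 -0.206  0.116] [ 0.603 -0.205  0.114] [ 0.607 -0.206  0.114]
pivot [ 0.541 -0.244  0.071] [ 0.537 -0.242  0.07 ] [ 0.542 -0.246  0.07 ]
pointer [ 0.57  -0.24   0.028] [ 0.556 -0.237  0.016] [ 0.573 -0.231  0.016]
ftop sc [[0.378, -0.058, 0.026], [0.453, -0.025, 0.026], [0.466, -0.045, 0.026], [0.388, -0.075, 0.026]]
ftop si [[0.38, -0.066, 0.026], [0.452, -0.028, 0.026], [0.46, -0.05, 0.026], [0.387, -0.084, 0.026]]
rtop [[ 0.439 -0.162  0.026]] [[ 0.438 -0.168  0.026]]
[[0.391, 0.178, 0.045], [0.595, 0.167, 0.045], [0.405, 0.352, 0.045], [0.605, 0.342, 0.045]]
```

{"name": "move_arm", "arguments": {
  "plan": [11.5,46,-2,0,0,0,85,11.5,46,-2,0,0,0,85,11.5,46,-2,0,0,0,85,11.5,46,-2,0,0,0,85,11.5,46,-2,0,0,0,85,11.5,46,-2,0,0,0,85,11.5,46,-2,0,0,0,85,11.5,46,-2,0,0,0,85,11.5,46,-2,0,0,0,85,11.5,46,-2,0,0,0,85,12,46,-2,0,0,0,85,12,44,-2,0,0,0,85]
}}

```text
time: 1.55
eef_pos: [0.4302, -0.0571, 0.2077]
tcp_rot: [0.975, 0.221, 0.001, 0.0]
contact_force: [0.1, -1.2, 1.2]
opening: 0.994
finger_force: 0.0
```

```bash
python3 - <<'E'
from h import *
c=shot("wrist","w1.png"); s=ctrl.get_state(); print(s["eef_pos"],R.from_quat(s["tcp_rot"]).as_matrix()[:,1:].round(3).tolist(),s["contact_force"])
hsv=cv2.cvtColor(c["color"],cv2.COLOR_RGB2HSV); m=cv2.inRange(hsv,(5,110,60),(17,255,255))
for q in cv2.findContours(m,0,2)[0]:
    if cv2.contourArea(q)>200:
        r=cv2.minAreaRect(q); b=cv2.boxPoints(r); print(np.round(r[0]),np.round(r[1]),onz(c,[r[0]],.026)[0].round(4),onz(c,b,.026)[:,:2].round(3).tolist())
E
```

```text
[ 0.43078504 -0.0513301   0.20721598] [[0.436, 0.002], [-0.9, 0.005], [-0.004, -1.0]] [-1.70355624  3.4607994  -0.51006189]
[397. 212.] [41. 38.] [ 0.438 -0.158  0.026] [[0.425, -0.129], [0.466, -0.141], [0.451, -0.188], [0.409, -0.176]]
[301. 185.] [70. 22.] [ 0.419  -0.0469  0.026 ] [[0.449, -0.02], [0.459, -0.041], [0.387, -0.076], [0.376, -0.053]]
```

View pics/w1.png

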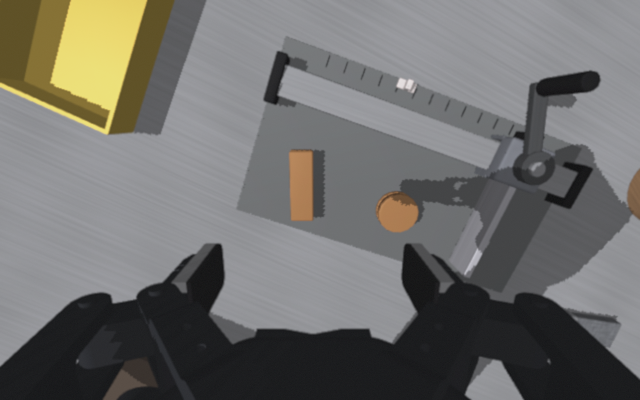

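The wrist view shows the finger stray at (301,185), upright in the image, so the gripper is already aligned with it. The round stray is at (397,212), the mark at (406,85), the pivot at (535,167) and the post at about (540-590,85). Going down on the finger.

{"name": "move_arm", "arguments": {
  "plan": [-1,2,-35,0,0,0,80,0,0,-35,0,0,0,75,0,0,-35,0,0,0,70,0,0,-35,0,0,0,65,0,0,-30,0,0,0,60,0,0,-20,0,0,0,55,0,0,-6,0,0,0,50,0,0,0,0,0,0,50,0,0,0,0,0,0,50],
  "newtons": 25
}}

```text
time: 2.5
eef_pos: [0.43, -0.0574, 0.0124]
tcp_rot: [0.975, 0.221, 0.001, 0.001]
contact_force: [-0.4, -0.3, -0.7]
opening: 0.594
finger_force: 0.1
```

{"name": "move_arm", "arguments": {
  "plan": [-1,4,0,0,0,0,50,-1,4,-2,0,0,0,45,0,0,0,0,0,0,10,0,0,0,0,0,0,10,0,0,0,0,0,0,10,0,0,0,0,0,0,10,0,0,0,0,0,0,10,0,0,10,0,0,0,10,0,0,20,0,0,0,10,0,0,30,0,0,0,10],
  "newtons": 25
}}

```text
time: 3.5
eef_pos: [0.4253, -0.0487, 0.0685]
tcp_rot: [0.975, 0.221, -0.002, -0.001]
contact_force: [0.4, -1.0, 0.5]
opening: 0.297
finger_force: 24.9
```

```bash
python3 - <<'E'
from h import *
s=ctrl.get_state(); print(s["eef_pos"],s["opening"],s["finger_force"],s["contact_force"])
E
```

```text
[ 0.42527179 -0.04865119  0.06853552] 0.2969054747893322 24.867263808846474 [ 0.40386441 -1.03854889  0.47779401]
```

{"name": "move_arm", "arguments": {
  "plan": [0,10,40,0,0,0,10,3,20,40,0,0,0,10,5,30,40,0,0,0,10,5,35,10,0,0,0,10,5,35,0,0,0,0,10,5,35,0,0,0,0,10,5,35,0,0,0,0,10,5,30,0,0,0,0,10,0,10,0,0,0,0,10,0,0,0,0,0,0,10,0,0,0,0,0,0,10]
}}

```text
time: 4.6
eef_pos: [0.4597, 0.19, 0.1989]
tcp_rot: [0.975, 0.221, -0.0, 0.0]
contact_force: [0.0, -0.8, -0.7]
opening: 0.297
finger_force: 24.9
```

```bash
python3 - <<'E'
from h import *
c=shot("wrist","w2.png"); s=ctrl.get_state(); print(s["eef_pos"],s["opening"],s["finger_force"])
E
```

```text
[0.45983911 0.18978674 0.19894525] 0.29800423265966364 24.901411905884743
```

View pics/w2.png

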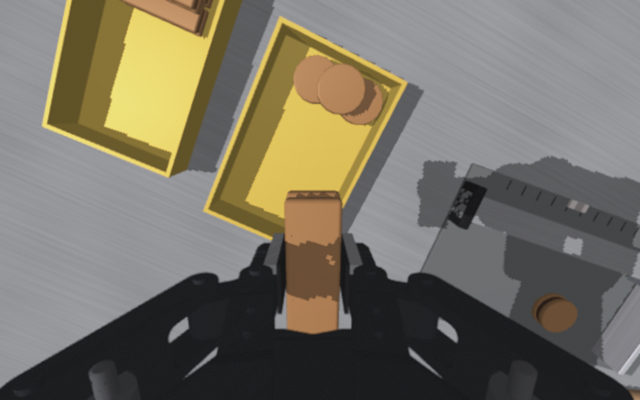

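The held finger biscuit is at (313,260). The round carton's rim corners are at (281,18), (406,80) and (205,210); the finger carton's -x rim corners are at (43,126) and (169,177).

```bash
python3 - <<'E'
from h import *
c=shot("wrist")
r=onz(c,[(281,18),(406,80),(205,210)],.045)[:,:2]; print(r.round(3).tolist(),np.linalg.norm(r[0]-r[1]),np.linalg.norm(r[0]-r[2]),"centre",((r[1]+r[2])/2).round(4))
f=onz(c,[(43,126),(169,177)],.045)[:,:2]; print(f.round(3).tolist(),np.linalg.norm(f[0]-f[1]))
m=f.mean(0); d=f[0]-f[1]; d/=np.linalg.norm(d); x=np.array([d[1],-d[0]]); print("centre f",m+.1*x,"x axis",x, "target(-.03)",m+.07*x)
x2=(r[0]-r[2]);x2/=np.linalg.norm(x2); print(x2)
print("round",onz(c,[(556,314)],.026))
E
```

```text
[[0.585, 0.282], [0.587, 0.156], [0.387, 0.28]] 0.12628602459866753 0.197202637903628 centre [0.4873 0.218 ]
[[0.399, 0.455], [0.404, 0.326]] 0.1293602298119855
centre f [0.50180551 0.39420026] x axis [0.99921852 0.03952648] target(-.03) [0.47182895 0.39301447]
[0.99997727 0.00674307]
round [[ 0.43805392 -0.15495472  0.026     ]]
```

{"name": "move_arm", "arguments": {
  "plan": [2,25,0,0,0,0,10,4,35,0,0,0,0,10,4,40,0,0,0,0,10,4,40,0,0,0,0,10,4,36,0,0,0,0,10,1,25,0,0,0,0,10,0,5,-20,0,0,0,10,0,0,-35,0,0,0,10,0,0,-35,0,0,0,10,0,0,-35,0,0,0,10,0,0,-30,0,0,0,10,0,0,-15,0,0,0,10]
}}

```text
time: 5.9
eef_pos: [0.4777, 0.3945, 0.0258]
tcp_rot: [0.975, 0.22, -0.003, 0.001]
contact_force: [-0.2, -0.8, -1.9]
opening: 0.294
finger_force: 24.9
```

{"name": "move_arm", "arguments": {
  "plan": [0,0,-10,0,0,0,10,0,0,-5,0,0,0,10,0,0,0,0,0,0,10,0,0,-3,0,0,0,10,0,0,0,0,0,0,10]
}}

```text
time: 6.4
eef_pos: [0.4797, 0.3973, 0.0121]
tcp_rot: [0.975, 0.221, 0.001, -0.0]
contact_force: [0.4, -0.7, -1.2]
opening: 0.296
finger_force: 24.9
```

{"name": "move_arm", "arguments": {
  "plan": [0,0,-2,0,0,0,10,0,0,-1,0,0,0,10,0,0,0,0,0,0,10]
}}

```text
time: 6.7
eef_pos: [0.4789, 0.3969, 0.0081]
tcp_rot: [0.975, 0.221, -0.0, 0.0]
contact_force: [0.3, 0.5, -0.6]
opening: 0.299
finger_force: 24.9
```

{"name": "move_arm", "arguments": {
  "plan": [0,0,0,0,0,0,30,0,0,0,0,0,0,40,0,0,0,0,0,0,45,0,0,0,0,0,0,45,0,0,20,0,0,0,45,0,0,40,0,0,0,45,0,0,45,0,0,0,60,0,-30,45,0,0,0,85,0,-40,40,0,0,0,85,-4,-45,0,0,0,0,85,-4,-45,0,0,0,0,85,-4,-45,0,0,0,0,85]
}}

```text
time: 7.9
eef_pos: [0.4668, 0.1973, 0.1907]
tcp_rot: [0.975, 0.221, 0.001, 0.0]
contact_force: [0.9, -0.4, -0.2]
opening: 0.995
finger_force: 0.0
```

{"name": "move_arm", "arguments": {
  "plan": [-4,-45,0,0,0,0,85,-4,-45,0,0,0,0,85,-4,-45,0,0,0,0,85,-4,-45,0,0,0,0,85,-4,-45,0,0,0,0,85,-4,-45,0,0,0,0,85,-4,-45,0,0,0,0,85,-2,-25,0,0,0,0,85,0,-10,0,0,0,0,85,0,0,0,0,0,0,85,0,0,0,0,0,0,85]
}}

```text
time: 9.0
eef_pos: [0.437, -0.1504, 0.1899]
tcp_rot: [0.975, 0.221, -0.0, -0.0]
contact_force: [-0.1, -0.3, 0.5]
opening: 0.999
finger_force: 0.0
```

```bash
python3 - <<'E'
from h import *
c=shot("wrist","w3.png"); s=ctrl.get_state(); print(s["eef_pos"],s["finger_force"])
a=shot("scene")
for n,c,z,roi in(("w",c,.026,None),("s",a,.024,(405,130,495,200))):
    hsv=cv2.cvtColor(c["color"],cv2.COLOR_RGB2HSV); m=cv2.inRange(hsv,(5,110,60),(17,255,255))
    if roi: k=m*0;k[roi[1]:roi[3],roi[0]:roi[2]]=m[roi[1]:roi[3],roi[0]:roi[2]];m=k
    for q in cv2.findContours(m,0,2)[0]:
        if cv2.contourArea(q)>60:
            r=cv2.minAreaRect(q); print(n,np.round(r[0]),np.round(r[1]),onz(c,[r[0]],z)[0].round(4),onz(c,cv2.boxPoints(r),z)[:,:2].round(3).tolist())
E
```

```text
[ 0.43706364 -0.15005181  0.18990393] 0.0
w [323. 186.] [42. 42.] [ 0.4384 -0.1602  0.026 ] [[0.449, -0.131], [0.468, -0.17], [0.427, -0.191], [0.408, -0.15]]
s [460. 174.] [ 9. 29.] [0.5568 0.4043 0.024 ] [[0.545, 0.361], [0.536, 0.461], [0.569, 0.448], [0.577, 0.35]]
s [439. 161.] [25.  9.] [0.4799 0.3838 0.024 ] [[0.461, 0.349], [0.432, 0.38], [0.498, 0.418], [0.526, 0.388]]
```

{"name": "move_arm", "arguments": {
  "plan": [1,-10,-20,0,0,0,85,0,0,-40,0,0,0,85,0,0,-40,0,0,0,85,0,0,-40,0,0,0,80,0,0,-25,0,0,0,75,0,0,-14,0,0,0,70,0,0,0,0,0,0,65,0,0,0,0,0,0,30,0,0,0,0,0,0,30,0,0,0,0,0,0,30,0,0,0,0,0,0,30,0,0,0,0,0,0,30]
}}

```text
time: 10.3
eef_pos: [0.4389, -0.1616, 0.0122]
tcp_rot: [0.975, 0.221, 0.001, 0.001]
contact_force: [-0.7, 1.0, 4.3]
opening: 0.52
finger_force: 25.9
```

{"name": "move_arm", "arguments": {
  "plan": [0,0,10,0,0,0,30,0,0,30,0,0,0,30,0,0,40,0,0,0,30,2,15,40,0,0,0,30,4,30,30,0,0,0,30,4,40,0,0,0,0,30,4,40,0,0,0,0,30,4,40,0,0,0,0,30,4,40,0,0,0,0,30,4,40,0,0,0,0,30,3,40,0,0,0,0,30,3,40,0,0,0,0,30]
}}

```text
time: 11.5
eef_pos: [0.4697, 0.1653, 0.1615]
tcp_rot: [0.975, 0.221, 0.0, 0.0]
contact_force: [0.6, -0.4, -0.7]
opening: 0.523
finger_force: 25.8
```

{"name": "move_arm", "arguments": {
  "plan": [-6,28,0,0,0,0,30,-6,20,0,0,0,0,30,-1,5,-20,0,0,0,30,0,0,-40,0,0,0,30,0,0,-40,0,0,0,30,0,0,-30,0,0,0,30,0,0,-12,0,0,0,30,0,0,-6,0,0,0,30,0,0,-2,0,0,0,30,0,0,0,0,0,0,30,0,0,0,0,0,0,30]
}}

```text
time: 12.6
eef_pos: [0.4584, 0.2171, 0.0127]
tcp_rot: [0.975, 0.221, 0.002, -0.0]
contact_force: [0.2, 0.8, -1.2]
opening: 0.521
finger_force: 25.8
```

{"name": "move_arm", "arguments": {
  "plan": [0,0,-2,0,0,0,30,0,0,-1,0,0,0,30,0,0,0,0,0,0,30]
}}

```text
time: 12.9
eef_pos: [0.4582, 0.2171, 0.0102]
tcp_rot: [0.975, 0.221, 0.001, 0.0]
contact_force: [-3.2, -0.9, 9.4]
opening: 0.52
finger_force: 26.4
```

{"name": "move_arm", "arguments": {
  "plan": [0,0,0,0,0,0,46,0,0,0,0,0,0,52,0,0,0,0,0,0,60,0,0,0,0,0,0,60,0,0,20,0,0,0,60,0,0,40,0,0,0,60,0,0,45,0,0,0,60,0,-20,45,0,0,0,60,6,-40,45,0,0,0,60,8,-45,35,0,0,0,60,8,-45,0,0,0,0,60,8,-45,0,0,0,0,60]
}}

```text
time: 14.1
eef_pos: [0.4856, 0.0332, 0.2274]
tcp_rot: [0.975, 0.222, 0.002, 0.001]
contact_force: [0.2, 0.7, -0.6]
opening: 0.697
finger_force: 0.0
```

{"name": "move_arm", "arguments": {
  "plan": [8,-45,0,0,0,0,60,8,-45,0,0,0,0,60,8,-45,0,0,0,0,60,8,-45,0,0,0,0,60,8,-40,0,0,0,0,60,2,-12,0,0,0,0,60,0,0,0,0,0,0,60,0,0,0,0,0,0,60]
}}

```text
time: 14.9
eef_pos: [0.5266, -0.1963, 0.2252]
tcp_rot: [0.975, 0.221, -0.0, -0.001]
contact_force: [-0.4, 0.7, -0.2]
opening: 0.701
finger_force: 0.0
```

```bash
python3 - <<'E'
from h import *
c=shot("wrist","w4.png"); s=ctrl.get_state(); print(s["eef_pos"],s["finger_force"])
np.save("w4.npy",np.r_[c["o"],c["R"].ravel()])
a=shot("scene")
hsv=cv2.cvtColor(a["color"],cv2.COLOR_RGB2HSV); m=cv2.inRange(hsv,(5,110,60),(17,255,255))
k=m*0;k[130:215,350:495]=m[130:215,350:495]
for q in cv2.findContours(k,0,2)[0]:
    if cv2.contourArea(q)>40:
        r=cv2.minAreaRect(q); print(np.round(r[0]),np.round(r[1]),onz(a,[r[0]],.024)[0].round(4))
E
```

```text
[ 0.52667049 -0.19587121  0.22533096] 0.0
[399. 188.] [11. 26.] [0.5364 0.2147 0.024 ]
[386. 172.] [10. 13.] [0.4609 0.2123 0.024 ]
[460. 174.] [ 9. 29.] [0.5556 0.4036 0.024 ]
[440. 160.] [25.  8.] [0.4782 0.3862 0.024 ]
```

View pics/w4.png

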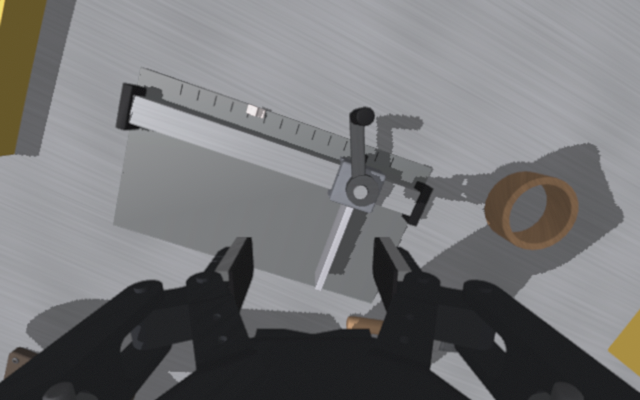

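Both strays are now in their cartons. In the wrist view the post top is at (364,116), the pivot at (360,190), the mark at (252,110), and the plate's far corners at (142,68) and (432,168).

```bash
python3 - <<'E'
from h import *
c=shot("wrist");a=shot("scene");b=shot("side")
def white(c,roi,n):
    x0,y0,x1,y1=roi; g=c["color"][y0:y1,x0:x1].min(2).astype(int); t=(g.max()*.6+np.median(g)*.4)
    ys,xs=np.nonzero(g>t); p=(xs.mean()+x0,ys.mean()+y0); print(n,len(xs),np.round(p,1),g.max(),np.median(g)); return p
pw=white(c,(242,98,270,122),"w");ps=white(a,(290,225,305,237),"s");pd=white(b,(312,233,324,247),"d")
print("mark",tri([a,b,c],[ps,pd,pw]).round(4),[onz(q,[p],.018)[0].round(4).tolist() for q,p in((c,pw),(a,ps),(b,pd))])
P=onz(c,[(142,68),(432,168),(113,224)],.006)[:,:2];print(P.round(4).tolist(),np.linalg.norm(P[0]-P[1]),np.linalg.norm(P[0]-P[2]))
print("yaw deg",np.degrees(np.arctan2(*(P[0]-P[1])[::-1]))-90)
print("handle",onz(c,[(364,116)],.114).round(4),"pivot",onz(c,[(360,190)],.07).round(4))
S=lambda x,y:(180+x/4-.375,160+y/4-.375); T=lambda x,y:(235+x/4-.375,195+y/4-.375)
print("h tri",tri([a,b,c],[S(325,264),T(405,143),(364,116)]),"piv",tri([a,b,c],[S(240,260),T(312,242),(360,190)]))
E
```

```text
w 76 [252.  110.2] 235 152.0
s 17 [298.2 230.4] 144 89.0
d 8 [317.9 238.2] 213 130.0
mark [ 0.5638 -0.1005  0.0107] [[0.5637, -0.1007, 0.018], [0.5674, -0.1019, 0.018], [0.5652, -0.1132, 0.018]]
[[0.5519, 0.0323], [0.5958, -0.323], [0.3549, 0.01]] 0.35804203879957536 0.1982464439406811
yaw deg 7.037033771333029
handle [[ 0.6053 -0.2031  0.114 ]] pivot [[ 0.5423 -0.2405  0.07  ]]
h tri [ 0.60547387 -0.2045337   0.11452331] piv [ 0.54120604 -0.24234357  0.06965581]
```

{"name": "move_arm", "arguments": {
  "plan": [30,-3,0,0,0,0,60,30,-3,0,0,0,0,60,18,-2,-10,0,0,0,60,0,0,-40,0,0,0,60,0,0,-40,0,0,0,60,0,0,-40,0,0,0,60,0,0,-20,0,0,0,60,0,0,0,0,0,0,40,0,0,0,0,0,0,30,0,0,0,0,0,0,30,0,0,0,0,0,0,30],
  "newtons": 30
}}

```text
time: 16.25
eef_pos: [0.6064, -0.206, 0.0783]
tcp_rot: [0.975, 0.221, 0.002, 0.001]
contact_force: [0.5, -0.5, -0.5]
opening: 0.35
finger_force: 0.0
```

```bash
python3 - <<'E'
from h import *
s=ctrl.get_state(); print(s["eef_pos"],s["opening"],s["finger_force"],s["contact_force"])
E
```

```text
[ 0.60639572 -0.20596898  0.07827487] 0.35007557990024535 0.0 [ 0.47959355 -0.5472506  -0.45040207]
```

{"name": "move_arm", "arguments": {
  "plan": [0,0,0,0,0,0,5,0,0,0,0,0,0,5,0,0,0,0,0,0,5,0,0,0,0,0,0,5],
  "newtons": 40
}}

```text
time: 16.65
eef_pos: [0.6059, -0.2058, 0.0774]
tcp_rot: [0.975, 0.221, 0.001, 0.001]
contact_force: [-0.2, 0.8, 6.0]
opening: 0.176
finger_force: 39.0
```

{"name": "move_arm", "arguments": {
  "plan": [-0.6,5,0,0,0,0,5,-1.2,10,0,0,0,0,5,-1.5,12,0,0,0,0,5,-1.5,12,0,0,0,0,5,-1.5,12,0,0,0,0,5,-1.5,12,0,0,0,0,5,-1.5,12,0,0,0,0,5,-1.5,12,0,0,0,0,5,-1.5,12,0,0,0,0,5,-1.5,12,0,0,0,0,5,-1.5,12,0,0,0,0,5,-1.2,10,0,0,0,0,5]
}}

```text
time: 17.85
eef_pos: [0.5896, -0.0735, 0.0775]
tcp_rot: [0.975, 0.222, 0.001, 0.002]
contact_force: [-0.4, -4.0, 5.9]
opening: 0.177
finger_force: 39.2
```

{"name": "move_arm", "arguments": {
  "plan": [0,2,0,0,0,0,5,0,0,0,0,0,0,5]
}}

```text
time: 18.05
eef_pos: [0.5895, -0.071, 0.0774]
tcp_rot: [0.975, 0.222, 0.001, 0.001]
contact_force: [-1.9, -2.1, 5.2]
opening: 0.177
finger_force: 39.2
```

```bash
python3 - <<'E'
from h import *
for n,(x0,y0,x1,y1) in(("scene",(230,180,360,270)),("side",(260,180,370,290))):
    c=shot(n); im=c["color"][y0:y1,x0:x1,::-1]; locals()[n]=cv2.resize(im,(500,int(500*(y1-y0)/(x1-x0))),interpolation=2)[:500]
    print(n,locals()[n].shape)
h=min(scene.shape[0],side.shape[0]); cv2.imwrite("pics/m1.png",np.vstack([cv2.resize(scene,(400,277)),cv2.resize(side,(323,323)).copy() if 0 else cv2.copyMakeBorder(cv2.resize(side,(323,323)),0,0,0,77,0)]))
s=ctrl.get_state(); print(s["eef_pos"],s["finger_force"],s["contact_force"])
E
```

```text
scene (346, 500, 3)
side (500, 500, 3)
[ 0.5895846  -0.07109242  0.07742526] 39.19674217700958 [-0.69368617 -1.65311722  6.2001608 ]
```

View pics/m1.png

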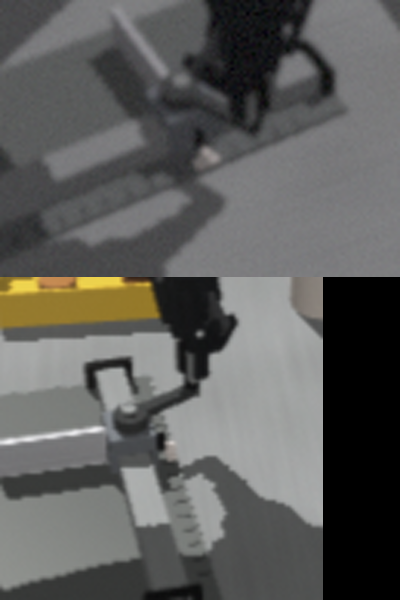

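The pointer fin (scene crop 198,152; side crop 160,163) sits right beside the white mark (207,154; 170,173). Now for the offset along the rail.

```bash
cat >> h.py <<'E'
X=np.array([.9925,.1225,0]);Y=np.array([-.1225,.9925,0])
E
python3 - <<'E'
from h import *
a=shot("scene");b=shot("side")
S=lambda x,y:(230+x/3.077-.3,180+y/3.077-.3); T=lambda x,y:(260+x/2.936-.3,180+y/2.936-.3)
pt=tri([a,b],[S(199,153),T(161,163)]); mk=tri([a,b],[S(207,154),T(170,172)]); pv=tri([a,b],[S(181,87),T(129,133)])
pv0=np.array([.541,-.243,.07])
for n,p in(("pt",pt),("mk",mk),("pv",pv)): print(n,p.round(4),"gx,gy",(p@X).round(4),(p@Y).round(4))
for c,q in((a,S),(b,T)):
    p,m,v=[(199,153),(207,154),(181,87)] if c is a else [(161,163),(170,172),(129,133)]
    print((onz(c,[q(*p)],.016)@Y).round(4),(onz(c,[q(*m)],.016)@Y).round(4),(onz(c,[q(*v)],.07)@Y).round(4))
for nm in("scene","side"):
    c=shot(nm); im=c["color"]; x0,y0=(286,222) if nm=="scene" else (305,222)
    print(im[y0:y0+20,x0:x0+22].min(2))
print("mark initial gy",np.array([.5638,-.1005,0])@Y)
E
```

```text
pt [ 0.5585 -0.1076  0.0211] gx,gy 0.5412 -0.1752
mk [ 0.5634 -0.1046  0.0139] gx,gy 0.5463 -0.1728
pv [ 0.5266 -0.1102  0.066 ] gx,gy 0.5092 -0.1739
[-0.1767] [-0.1715] [-0.176]
[-0.1631] [-0.1791] [-0.1786]
[[ 55  62  61  62  56  52  50  41  29  37  49  53  52  61  57  59  62  66
   71  73  75  73]
 [ 57  58  62  56  58  54  51  40  25  31  43  55  58  61  57  66  70  76
   82  84  90  84]
 [ 60  58  55  53  56  57  50  37  19  23  35  52  57  61  63  70  81  86
   85  89  91  90]
 [ 55  50  54  56  52  57  55  38  14  20  34  49  67  73  75  83  88  88
   88  91  89  95]
 [ 52  60  55  59  58  54  53  41  31  30  48  56  66  72  79  84  89  91
   86  86  90  91]
 [ 53  58  56  57  57  54  54  43  46  64  88  89  83  82  87  86  86  90
   86  83  85  86]
 [ 59  56  51  54  52  57  52  51  67  97 124 124 112 102  93  90  93  90
   91  85  80  87]
 [ 58  54  55  55  53  51  53  54  75 109 137 141 133 122 108  95  91  92
   91  88  81  82]
 [ 53  52  50  51  53  52  53  64  78 106 126 138 140 142 128 108  95  91
   84  81  78  78]
 [ 52  51  55  55  53  50  60  79  91 102 110 124 138 
[... 2158 characters left out ...]
1
  163 162 161 164]
 [ 75  73  72  73  72  72  73  68  41  19  28  86 134 162 164 163 161 160
  162 162 162 165]
 [ 71  72  71  71  72  73  71  68  42  18  38 125 171 198 178 164 162 159
  162 163 162 164]
 [ 70  71  72  71  71  70  71  69  44  20  31  96 140 155 158 162 161 160
  162 164 162 164]
 [ 70  71  70  71  71  70  69  69  49  33  41  96 135 145 150 160 161 160
  162 163 163 163]
 [ 70  72  73  73  72  67  61  65  64  69  87 119 139 143 148 158 161 159
  160 164 163 163]
 [ 72  77  80  80  79  72  60  64  70 101 116 123 132 135 139 154 161 161
  160 164 163 162]
 [ 80  81  82  82  81  79  65  62  68  99 112 113 127 134 138 147 158 162
  162 164 163 158]]
mark initial gy -0.16881175
```

The estimates agree to within a few mm. A close-up from the wrist camera should settle it.

```bash
python3 - <<'E'
from h import *
c=shot("wrist","w5.png")
print(proj(c,[[.564,-.102,.018],[.5585,-.1076,.016],[.53,-.109,.07]]))
E
```

```text
[[336.88851809 260.97889435]
 [339.99912893 268.65170374]
 [328.82876055 350.86840913]]
```

View pics/w5.png

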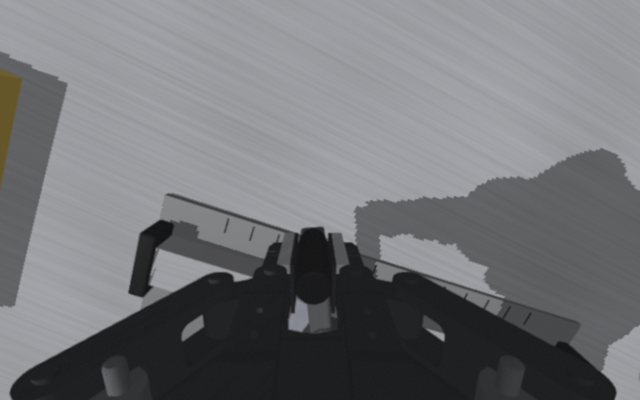

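```bash
python3 - <<'E'
from h import *
a=shot("scene");b=shot("side")
def onx(c,p,gx):
    d=rays(c,[p])[0]; P=c["o"]+d*((gx-c["o"]@X)/(d@X)); return (P@Y).round(4),P[2].round(4)
for gx in(.533,.537,.541): print("fin",gx,onx(a,(294.3,223.5),gx),onx(a,(294.3,225),gx),onx(b,(314.3,235.8),gx))
m0=np.load
for p in((296.6,228.8),(298.8,231),(297.8,230)): print("mark",p,[onx(a,p,g) for g in(.543,.547,.551)])
print(a["o"]@X,a["o"]@Y)
# white profile in original picture for tab extents
im=cv2.imread("pics/scene0.png"); print(im[224:238,288:308].min(2))
im=cv2.imread("pics/w4.png"); print(im[98:122,240:270].min(2))
E
```

```text
fin 0.533 (np.float64(-0.172), np.float64(0.0284)) (np.float64(-0.1722), np.float64(0.0229)) (np.float64(-0.204), np.float64(0.0467))
fin 0.537 (np.float64(-0.1739), np.float64(0.033)) (np.float64(-0.1741), np.float64(0.0275)) (np.float64(-0.181), np.float64(0.0283))
fin 0.541 (np.float64(-0.1758), np.float64(0.0376)) (np.float64(-0.176), np.float64(0.0322)) (np.float64(-0.1581), np.float64(0.0099))
mark (296.6, 228.8) [(np.float64(-0.1712), np.float64(0.0171)), (np.float64(-0.1731), np.float64(0.0219)), (np.float64(-0.175), np.float64(0.0266))]
mark (298.8, 231) [(np.float64(-0.1652), np.float64(0.0054)), (np.float64(-0.1672), np.float64(0.0102)), (np.float64(-0.1691), np.float64(0.0151))]
mark (297.8, 230) [(np.float64(-0.1679), np.float64(0.0108)), (np.float64(-0.1699), np.float64(0.0155)), (np.float64(-0.1718), np.float64(0.0203))]
1.2986493125630845 -0.537048251487446
[[ 67  67  63  65  67  66  64  64  61  59  63  66  68  72  75  78  81  87
   86  85]
 [ 66  67  67  66  67  66  65  61  64  69  68  69  79  80  80  83  84  88
   85  85]
 [ 65  62  65  60  61  67  64  70  75  80  8
[... 3277 characters left out ...]
143 155 165 149 131 143
  158 152 160 197 209 163 108  73  89 123 137 138]
 [139 139 140 140 139 137 123 116 128 137 139 138 138 139 141 139 136 142
  149 143 159 193 190 150 102  82 110 132 138 138]
 [140 140 139 139 139 139 134 132 136 139 139 139 138 138 139 138 138 139
  138 138 146 160 158 134 100 101 126 136 138 138]
 [139 140 138 139 139 138 138 138 138 139 138 138 139 138 139 138 138 138
  138 138 138 140 137 122  97 115 135 137 138 138]
 [139 139 139 139 139 139 138 139 139 139 138 139 139 138 138 137 137 138
  138 137 138 138 134 114  99 121 135 137 137 136]
 [138 139 139 138 138 139 139 138 138 138 139 138 138 138 138 138 138 138
  138 137 138 138 131 107 103 125 135 137 137 136]]
```

The mark's visible patch combines its foot and tab; corrected for that, mark gy ≈ -0.1715 and pointer ≈ -0.173, so shift +1.5 mm and then swing. Here are the arc steps.

```bash
python3 - <<'E'
from h import *
t=np.r_[np.linspace(1.16,.0,13)]
P=75*(np.sin(t)[:,None]*X+np.cos(t)[:,None]*Y); print(np.diff(P,axis=0)[:,:2].round(1).tolist())
E
```

```text
[[-4.0, 6.1], [-4.5, 5.6], [-5.1, 5.2], [-5.5, 4.7], [-6.0, 4.1], [-6.3, 3.5], [-6.7, 2.9], [-6.9, 2.2], [-7.1, 1.5], [-7.2, 0.9], [-7.2, 0.2], [-7.2, -0.5]]
```

{"name": "move_arm", "arguments": {
  "plan": [-0.2,1.5,0,0,0,0,5,0,0,0,0,0,0,5,0,0,0,0,0,0,5,0,0,0,0,0,0,5],
  "newtons": 30
}}

```text
time: 18.9
eef_pos: [0.5894, -0.0701, 0.0775]
tcp_rot: [0.975, 0.222, 0.001, 0.002]
contact_force: [-0.7, -1.8, 6.6]
opening: 0.173
finger_force: 39.2
```

{"name": "move_arm", "arguments": {
  "plan": [-4,6.1,0,0,0,0,5,-4.5,5.6,0,0,0,0,5,-5.1,5.2,0,0,0,0,5,-5.5,4.7,0,0,0,0,5,-6,4.1,0,0,0,0,5,-6.3,3.5,0,0,0,0,5,0,0,0,0,0,0,5]
}}

```text
time: 19.6
eef_pos: [0.5576, -0.0392, 0.0774]
tcp_rot: [0.975, 0.221, 0.001, 0.0]
contact_force: [1.3, -0.0, 8.3]
opening: 0.177
finger_force: 39.3
```

```bash
python3 - <<'E'
from h import *
s=ctrl.get_state(); p=s["eef_pos"]; print(p,s["contact_force"],s["wrist_torque"],p@X,p@Y)
c=shot("wrist","w6.png"); print(proj(c,[[.564,-.102,.018],p]))
E
```

```text
[ 0.55759899 -0.03921252  0.07740586] [ 1.29558024 -0.01332208  8.26410617] [-0.00186644 -0.24457806  0.05343486] 0.5486134682689823 -0.10722430423197782
[[395.75562109 242.08132626]
 [315.4268322  249.6468804 ]]
```

{"name": "move_arm", "arguments": {
  "plan": [-6.7,2.9,0,0,0,0,5,-6.9,2.2,0,0,0,0,5,-7.1,1.5,0,0,0,0,5,-7.2,0.9,0,0,0,0,5,-7.2,0.2,0,0,0,0,5,-5,-0.3,0,0,0,0,5,0,0,0,0,0,0,5,0,0,0,0,0,0,5]
}}

```text
time: 20.45
eef_pos: [0.5179, -0.0312, 0.0774]
tcp_rot: [0.975, 0.22, 0.002, -0.0]
contact_force: [1.7, 2.6, 8.9]
opening: 0.173
finger_force: 39.3
```

```bash
python3 - <<'E'
from h import *
s=ctrl.get_state(); p=s["eef_pos"]; print(p,s["contact_force"],s["wrist_torque"],p@X,p@Y)
c=shot("wrist","w7.png"); a=shot("scene"); u=c["color"]
print(proj(c,[[.564,-.102,.018],[.56,-.105,.016],[.526,-.109,.07],p]))
u=cv2.resize(u[130:330,300:560],(780,600),interpolation=2); cv2.imwrite("pics/w7c.png",u[:,:,::-1])
E
```

```text
[ 0.51786183 -0.03121935  0.07737102] [1.72094065 2.56836633 8.91424629] [ 0.39721021 -0.33150274  0.0038771 ] 0.5101534909669996 -0.0944232790508851
[[433.74868428 199.22990004]
 [433.31600918 205.14110169]
 [444.92811198 286.34099499]
 [315.4290383  249.6468717 ]]
```

View pics/w7c.png

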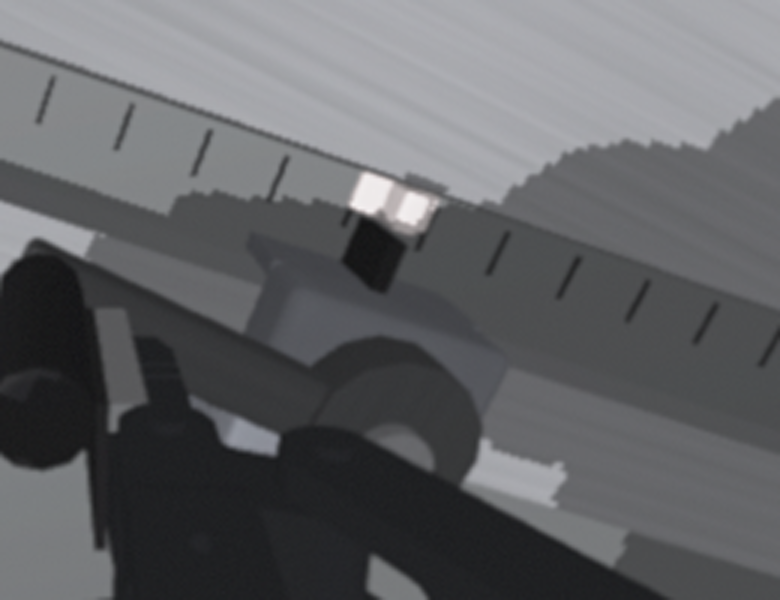

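The wrist crop shows the dark pointer fin (tip face about (363,218)–(405,240)) right at the white mark (foot x 350–438, tab top about (412,210)). Casting rays to both.

```bash
python3 - <<'E'
from h import *
c=shot("wrist")
q=lambda x,y:(300+(x+.5)/3-.5,130+(y+.5)/3-.5)
def g(n,x,y,z): P=onz(c,[q(x,y)],z)[0]; print(n,z,(P@X).round(4),(P@Y).round(4))
g("foot c",393,203,.009); g("tab top",412,210,.020); g("foot L",352,195,.009);g("foot R",436,213,.009)
g("tip mid",384,229,.016); g("tip topR",405,238,.022); g("tip topR",405,238,.026); g("tip botL",363,218,.010); g("tip botL",363,218,.006)
g("tick",279,178,.006);g("tick",202,152,.006)
g("pivot",390,395,.075)
E
```

```text
foot c 0.009 0.5468 -0.1719
tab top 0.02 0.5479 -0.1716
foot L 0.009 0.5454 -0.1615
foot R 0.009 0.5478 -0.183
tip mid 0.016 0.5411 -0.1692
tip topR 0.022 0.5415 -0.1719
tip topR 0.026 0.5421 -0.1699
tip botL 0.01 0.5411 -0.166
tip botL 0.006 0.5405 -0.1678
tick 0.006 0.5433 -0.144
tick 0.006 0.5434 -0.1237
pivot 0.075 0.522 -0.155
```

{"name": "move_arm", "arguments": {
  "plan": [0.3,-2.5,0,0,0,0,5,0,0,0,0,0,0,5,0,0,0,0,0,0,5,-2,-0.2,0,0,0,0,5,-2,-0.2,0,0,0,0,5,0,0,0,0,0,0,5,0,0,0,0,0,0,5]
}}

```text
time: 21.3
eef_pos: [0.5146, -0.0342, 0.0773]
tcp_rot: [0.975, 0.221, 0.002, -0.0]
contact_force: [2.9, 3.1, 7.4]
opening: 0.175
finger_force: 39.2
```

```bash
cat > chk.py <<'E'
from h import *
s=ctrl.get_state(); p=s["eef_pos"]; print(p,s["contact_force"],"gx,gy",(p@X).round(4),(p@Y).round(4),"pivot gy",(p@Y-.075).round(4),s["finger_force"],s["dq"].round(4))
E
python3 chk.py
```

```text
[ 0.51458079 -0.03422505  0.07734708] [2.87316309 3.05762551 7.39146734] gx,gy 0.5065 -0.097 pivot gy -0.172 39.172221422195435 [ 0.0003  0.0016 -0.0007  0.0003  0.0012  0.0014]
```

{"name": "move_arm", "arguments": {
  "plan": [-1.5,-0.2,0,0,0,0,5,0,0,0,0,0,0,5,0,0,0,0,0,0,5,0,0,0,0,0,0,5]
}}

```text
time: 21.7
eef_pos: [0.5135, -0.0344, 0.0774]
tcp_rot: [0.975, 0.221, 0.003, -0.0]
contact_force: [4.7, 2.8, 5.7]
opening: 0.175
finger_force: 39.1
```

```bash
python3 chk.py; python3 - <<'E'
from h import *
c=shot("wrist","w8.png"); a=cv2.imread("pics/w7.png")[130:330,300:560].astype(np.float32).mean(2);g=c["color"][130:330,300:560].astype(np.float32).mean(2)
x=slice(45,100);y=slice(85,125)
def cen(im):
    w=im[165-130:215-130,412-300:452-300]; ys,xs=np.nonzero(w>185); return xs.mean()+412,ys.mean()+165,len(xs)
def fin(im):
    w=im[200-130:230-130,410-300:440-300]; ys,xs=np.nonzero(w<40); return xs.mean()+410,ys.mean()+200,len(xs)
for im in(a,g): print("mark px",cen(im),"fin px",fin(im))
E
```

```text
[ 0.51349768 -0.03436049  0.07739056] [4.74932107 2.79938561 5.72201747] gx,gy 0.5054 -0.097 pivot gy -0.172 39.06741142272949 [-0.0005  0.0004 -0.0012 -0.0012 -0.0006  0.0012]
mark px (np.float64(429.0974576271186), np.float64(196.0677966101695), 236) fin px (np.float64(424.0195439739414), np.float64(214.51465798045604), 307)
mark px (np.float64(429.25850340136054), np.float64(190.26530612244898), 294) fin px (np.float64(427.2135593220339), np.float64(209.22372881355932), 295)
```

{"name": "move_arm", "arguments": {
  "plan": [-2,-0.2,0,0,0,0,5,0,0,0,0,0,0,5,0,0,0,0,0,0,5,0,0,0,0,0,0,5,0,0,0,0,0,0,5]
}}

```text
time: 22.25
eef_pos: [0.5112, -0.0347, 0.0774]
tcp_rot: [0.975, 0.221, 0.002, -0.0]
contact_force: [3.4, 2.7, 7.3]
opening: 0.174
finger_force: 39.1
```

```bash
python3 chk.py; python3 - <<'E'
from h import *
c=shot("wrist","w9.png"); g=c["color"].astype(np.float32).mean(2)
for n,(x0,y0,x1,y1),f in(("mark",(412,160,452,212),lambda w:w>185),("fin",(410,192,445,230),lambda w:w<40)):
    ys,xs=np.nonzero(f(g[y0:y1,x0:x1])); print(n,xs.mean()+x0,ys.mean()+y0,len(xs))
a=shot("scene"); hsv=cv2.cvtColor(a["color"],cv2.COLOR_RGB2HSV); m=cv2.inRange(hsv,(5,110,60),(17,255,255)); k=m*0;k[130:215,350:495]=m[130:215,350:495]
for q in cv2.findContours(k,0,2)[0]:
    if cv2.contourArea(q)>40: print(onz(a,[cv2.minAreaRect(q)[0]],.024)[0].round(4))
E
```

```text
[ 0.51118325 -0.03467204  0.0773706 ] [3.38209423 2.7005397  7.33320985] gx,gy 0.5031 -0.097 pivot gy -0.172 39.134098291397095 [ 0.0009 -0.0001 -0.0014 -0.0011  0.0018  0.0013]
mark 430.7324414715719 187.11705685618728 299
fin 428.55479452054794 205.7568493150685 292
[0.5365 0.2159 0.024 ]
[0.5564 0.4048 0.024 ]
[0.4628 0.2112 0.024 ]
[0.4783 0.3853 0.024 ]
```

{"name": "move_arm", "arguments": {
  "plan": [-2,-0.2,0,0,0,0,5,0,0,0,0,0,0,5,0,0,0,0,0,0,5,0,0,0,0,0,0,5]
}}

```text
time: 22.75
eef_pos: [0.5097, -0.0348, 0.0774]
tcp_rot: [0.975, 0.221, 0.003, 0.0]
contact_force: [5.7, 2.5, 5.4]
opening: 0.175
finger_force: 39.0
```

{"name": "move_arm", "arguments": {
  "plan": [-2,-0.2,0,0,0,0,5,0,0,0,0,0,0,5,0,0,0,0,0,0,5,0,0,0,0,0,0,5]
}}

```text
time: 23.15
eef_pos: [0.5073, -0.0352, 0.0773]
tcp_rot: [0.975, 0.221, 0.003, 0.0]
contact_force: [4.1, 2.6, 7.2]
opening: 0.172
finger_force: 39.0
```

```bash
python3 chk.py
```

```text
[ 0.50731939 -0.03516419  0.07734311] [4.11031757 2.58972889 7.2253213 ] gx,gy 0.4992 -0.097 pivot gy -0.172 38.969934582710266 [ 0.0023  0.0016  0.0011 -0.      0.0003 -0.0015]
```

The stop should be reached at gx 0.507, so I need to know whether the pads are slipping on the post. I'll measure the lever bar's direction and the post's position in the wrist picture numerically.

```bash
python3 - <<'E'
from h import *
c=shot("wrist","w10.png")
A=cv2.imread("pics/w7.png",0);B=cv2.imread("pics/w10.png",0)
for n,im in(("w7",A),("w10",B)):
    print(n)
    for y in range(195,290,5): print(y,im[y,296:352:2].tolist())
    for x in range(336,400,8): print("col",x,im[190:260:2,x].tolist())
print("mark proj w10",proj(c,[.547*X+(-.1718)*Y+[0,0,.02]]),"tcp-post top",proj(c,[[*ctrl.get_state()["eef_pos"][:2],.114]]))
E
```

```text
w7
195 [111, 90, 80, 81, 81, 82, 82, 81, 81, 82, 81, 81, 80, 80, 79, 79, 79, 78, 78, 89, 99, 124, 131, 132, 131, 131, 132, 132]
200 [172, 171, 170, 170, 172, 168, 158, 126, 100, 82, 80, 80, 81, 80, 81, 81, 81, 80, 80, 81, 81, 80, 79, 78, 79, 78, 80, 92]
205 [170, 170, 170, 169, 170, 169, 168, 169, 171, 170, 170, 170, 169, 162, 146, 115, 89, 81, 80, 81, 81, 81, 82, 81, 81, 80, 81, 82]
210 [172, 170, 169, 168, 168, 168, 160, 96, 58, 78, 131, 163, 169, 168, 168, 168, 169, 135, 102, 102, 102, 99, 94, 86, 81, 81, 81, 80]
215 [167, 166, 167, 167, 165, 140, 54, 37, 29, 32, 32, 33, 43, 47, 73, 119, 122, 104, 103, 102, 103, 103, 103, 104, 104, 104, 104, 103]
220 [165, 167, 153, 69, 26, 27, 28, 26, 26, 27, 25, 27, 22, 22, 29, 49, 49, 47, 45, 49, 69, 94, 102, 103, 102, 102, 103, 102]
225 [171, 161, 53, 29, 27, 26, 26, 25, 24, 24, 23, 21, 24, 22, 23, 33, 55, 55, 55, 55, 52, 49, 47, 45, 45, 63, 92, 102]
230 [173, 111, 30, 27, 27, 30, 26, 26, 25, 25, 22, 24, 23, 24, 23, 25, 50, 58, 57, 56, 55, 54, 56, 55, 54, 53, 52, 47]
235 [28, 28, 28, 27, 29, 27, 26, 27, 24, 23, 22, 24, 24, 22, 22, 21, 26, 30, 
[... 5525 characters left out ...]
2, 81, 89, 104, 105, 103, 104, 103, 105, 105, 106, 104, 104, 105, 71, 46, 51, 54, 56, 57, 57, 58, 56, 56, 56, 56, 55, 56, 105, 121, 127]
col 376 [133, 127, 82, 81, 82, 82, 81, 84, 103, 105, 104, 104, 103, 105, 106, 105, 105, 105, 104, 87, 46, 49, 55, 55, 56, 57, 58, 56, 56, 57, 55, 55, 54, 85, 104]
col 384 [132, 127, 81, 79, 80, 81, 82, 82, 82, 98, 105, 104, 103, 104, 104, 106, 105, 105, 104, 105, 96, 48, 48, 53, 56, 56, 59, 57, 57, 56, 56, 57, 56, 55, 62]
col 392 [133, 127, 87, 95, 102, 97, 84, 79, 82, 82, 91, 103, 94, 74, 68, 66, 67, 68, 68, 67, 69, 69, 53, 45, 51, 54, 55, 57, 58, 57, 55, 56, 56, 57, 55]
mark proj w10 [[439.62842506 185.34873228]] tcp-post top [[316.50283013 287.93480823]]
```

```bash
python3 - <<'E'
from h import *
c=shot("wrist"); s=ctrl.get_state()
e10=[(336,215.5),(352,221),(368,226.5),(384,231.8),(392,234)]
P=onz(c,e10,.064); d=P[0]-P[-1]; print("now dir angle (rad from Y toward X)",np.arctan2(d@X,d@Y),"edge gx",(P@X).round(4),(P@Y).round(4))
# w7: same camera orientation, TCP at w7
T7=np.array([.51786,-.03122,.07737]); c7=dict(c); c7["o"]=c["o"]+T7-s["eef_pos"]
P=onz(c7,[(336,220.3),(352,228),(368,235.8),(384,243.3),(392,247)],.064); d=P[0]-P[-1]; print("w7",np.arctan2(d@X,d@Y),(P@X).round(4))
# plate far edge reference in w10: 171->80 drop (plate outer dark edge)
E
```

```text
now dir angle (rad from Y toward X) 0.00962881869991619 edge gx [0.5164 0.5162 0.516  0.5158 0.516 ] [-0.1034 -0.1128 -0.1224 -0.132  -0.1368]
w7 0.13972487737430114 [0.5247 0.5232 0.5217 0.5203 0.5197]
```

The lever is at about 0.01 rad, so it's closed. I'll press slightly, then recheck fin against mark.

{"name": "move_arm", "arguments": {
  "plan": [-1.5,-0.2,0,0,0,0,5,0,0,0,0,0,0,5,0,0,0,0,0,0,5,0,0,0,0,0,0,5]
}}

```text
time: 23.65
eef_pos: [0.5072, -0.0352, 0.0774]
tcp_rot: [0.975, 0.22, 0.005, 0.0]
contact_force: [9.0, 3.7, 4.1]
opening: 0.176
finger_force: 38.5
```

```bash
python3 chk.py; python3 - <<'E'
from h import *
c=shot("wrist","w11.png"); g=cv2.cvtColor(c["color"],cv2.COLOR_RGB2GRAY).astype(np.float32)
r=[]
for n,(x0,y0,x1,y1),f,z in(("mark",(405,150,460,205),lambda w:w>185,.012),("fin",(405,180,450,230),lambda w:w<38,.016)):
    k=f(g[y0:y1,x0:x1]).astype(np.uint8); nn,l,st,ce=cv2.connectedComponentsWithStats(k)
    for i in range(1,nn):
        if st[i,4]>40:
            p=ce[i]+[x0,y0]; P=onz(c,[p],z)[0]; print(n,st[i].tolist(),p.round(1),(P@X).round(4),(P@Y).round(4))
print(g[170:222:2,412:452:2].astype(int))
P=onz(c,[(352,0)],.064)
for x in(336,352,368,384,392):
    col=g[195:250,x]; print(x,195+int(np.argmin(np.diff(col)[10:]))+10,end=" ")
E
```

```text
[ 0.50715733 -0.03521596  0.07741434] [8.95517298 3.72876027 4.10079308] gx,gy 0.499 -0.0971 pivot gy -0.1721 38.548792004585266 [ 0.0008 -0.0028 -0.0003  0.0007  0.0014 -0.0001]
mark [14, 22, 15, 15, 154] [425.8 179.5] 0.5473 -0.1647
mark [28, 28, 15, 14, 144] [439.6 184.6] 0.547 -0.1756
fin [16, 10, 19, 22, 236] [429.4 200.2] 0.5346 -0.1715
[[134 134 129 116 106 120 151 162 169 170 168 169 168 169 169 169 169 170
  169 166]
 [135 135 134 135 133 147 194 156 135 152 163 169 169 161 164 170 169 169
  170 169]
 [134 134 135 134 137 194 237 235 227 201 149 140 158 113 114 128 158 169
  169 170]
 [134 134 134 133 149 225 237 236 236 236 225 169 136 115  99 101 106 123
  143 161]
 [134 135 135 135 178 237 236 236 236 235 208 183 185 209 203 146 114 103
  102 107]
 [134 133 133 143 218 237 236 236 236 229 184 183 192 236 238 235 224 160
  133 102]
 [134 134 134 170 236 236 236 236 236 215 182 183 215 239 237 236 227 178
  183 128]
 [133 134 133 134 225 236 236 236 233 191 182 187 233 237 236 234 205 191
  134 132]
 [133 133 127  68 126 160 199 226 218 183 183 209 238 236 235 229 204 189
 
[... 795 characters left out ...]
8  61  35  23  23  26  34  38  38  54  79  79  79  80
   81  80]
 [ 72  71  71  70  69  70  66  44  21  22  30  37  37  69  81  81  80  81
   80  80]
 [ 87  78  73  72  72  71  70  68  54  29  29  27  45  70  75  79  81  80
   80  79]
 [122 113  99  88  78  73  72  70  71  64  54  41  60  69  69  69  71  75
   77  80]
 [123 124 126 120  91  81  77  74  72  72  71  70  70  68  68  69  69  69
   69  70]
 [ 90  92 100 114  88  87  86  84  81  77  74  72  71  70  69  68  69  69
   68  69]
 [ 90  90  89  90  90  88  89  89  89  87  84  81  76  73  72  71  68  69
   69  69]
 [ 90  89  90  89  90  89  90  90  90  88  88  88  87  83  80  77  74  72
   71  70]]
336 215 352 220 368 225 384 230 392 233
```

The force rose to 9 N with no further motion, so the lever is against its stop. The pointer is at gy ≈ -0.1715 and the mark at ≈ -0.1716. Handing in.

```bash
python3 -c "
from plant import order
print(order.sign_off())"
```

```text
the job is handed in; nothing more can be done
None
```

The job is handed in at about 24 s: both strays sit released in their own cartons, the pointer measures about level with the mark, and the lever is held against its closed stop with the handle gripped at 38 N. The hand-in gave no verdict, and I did not re-measure the tape roll, mug or brush.

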